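# Pack a sample block snug in its holding frame with spacer bars

## Task

Push the steel block that stands in the aluminium frame fully over against the frame's right-hand wall. Then fill the gap beside it: slide the yellow spacer bars in by their tabs, one at a time starting at the left fence, each right up to the back wall, until the next one will not go in; do not force that one, and leave the bars that do not fit outside in front. Leave the two spare steel blocks alone.

Things in the scene. Friction and masses are not known exactly. Their poses are not given: they have to be found in the camera images.
- frame: aluminium holding frame fixed on the worktop, walls 18 mm high, no floor. Origin on the worktop at the middle of the pocket's mouth; x points into the pocket, away from the robot, y left, z up. Pocket inner faces: left fence y=+65 mm, right wall y=-65, back wall x=+60. Feed lane in front (x -100 to 0) between the same fence and a rail at y=-26.5; a lip shuts the mouth from there to the right wall
- block_wide: steel block 57 (x) x 105 (y) x 18 mm high, 0.2 to 0.6 kg. Black knob on top, 18 mm wide, 22 to 36 mm above the worktop. Origin: underside, middle of the right side face; block reaches 105 mm to +y, knob at y=+20 mm. Axes as the frame's. One of three blocks (which one varies) stands in the pocket, 6 to 14 mm off the right wall; the others stand spare right of the frame
- block_medium: steel block 57 (x) x 83 (y) x 18 mm high, 0.2 to 0.6 kg. Black knob on top, 18 mm wide, 22 to 36 mm above the worktop. Origin: underside, middle of the right side face; block reaches 83 mm to +y, knob at y=+20 mm. Axes as the frame's. One of three blocks (which one varies) stands in the pocket, 6 to 14 mm off the right wall; the others stand spare right of the frame
- block_narrow: steel block 57 (x) x 61 (y) x 18 mm high, 0.2 to 0.6 kg. Black knob on top, 18 mm wide, 22 to 36 mm above the worktop. Origin: underside, middle of the right side face; block reaches 61 mm to +y, knob at y=+20 mm. Axes as the frame's. One of three blocks (which one varies) stands in the pocket, 6 to 14 mm off the right wall; the others stand spare right of the frame
- spacer_1: yellow bar, number 1 of 4 from the fence, side by side in the lane, noses outside the mouth; 100 (x) x 22 x 18 mm high, slides with about 1 N. Tab at near end 12 (x) x 10 mm, top 46 mm up: pushed above the bars' tops it moves alone (tabs 22.4 mm apart). Origin: underside below tab centre; near end 6 mm behind, round nose 94 mm ahead. Nose on back wall: frame x=-34 mm, y as at the start
- spacer_2: yellow bar, number 2 of 4 from the fence, side by side in the lane, noses outside the mouth; 100 (x) x 22 x 18 mm high, slides with about 1 N. Tab at near end 12 (x) x 10 mm, top 46 mm up: pushed above the bars' tops it moves alone (tabs 22.4 mm apart). Origin: underside below tab centre; near end 6 mm behind, round nose 94 mm ahead. Nose on back wall: frame x=-34 mm, y as at the start
- spacer_3: yellow bar, number 3 of 4 from the fence, side by side in the lane, noses outside the mouth; 100 (x) x 22 x 18 mm high, slides with about 1 N. Tab at near end 12 (x) x 10 mm, top 46 mm up: pushed above the bars' tops it moves alone (tabs 22.4 mm apart). Origin: underside below tab centre; near end 6 mm behind, round nose 94 mm ahead. Nose on back wall: frame x=-34 mm, y as at the start
- spacer_4: yellow bar, number 4 of 4 from the fence, side by side in the lane, noses outside the mouth; 100 (x) x 22 x 18 mm high, slides with about 1 N. Tab at near end 12 (x) x 10 mm, top 46 mm up: pushed above the bars' tops it moves alone (tabs 22.4 mm apart). Origin: underside below tab centre; near end 6 mm behind, round nose 94 mm ahead. Nose on back wall: frame x=-34 mm, y as at the start
Not all that is in view belongs to the job. Leave any green look-alike of the block_wide alone.

How it is judged:
By the outcome, as a careful person would: the job done as asked, in the order asked, and still so for the second after the job is handed in, with the robot touching nothing.
It also fails if it takes over 62 s, if anything falls off the work surface, if the arm or the gripper's body presses on something with over 40 N, if the wrist force passes 120 N, or if a joint passes its speed limit or range.

## Robot

A 6-joint arm with a two-finger parallel gripper is mounted at the origin on a cart in front of the work surface, level with it; the furniture and walls round the work are solid. World frame = base frame: x ahead of the robot, y to its left, z up, the work surface at z = 0. Lengths are in mm, angles in rad, forces in N, time in s.
With the tool pointing down it reaches from about 250 to 725 mm from the base axis. Payload 9.7 kg.
Tool frame: the origin (TCP) lies at the centre of the arm's flange, where the gripper is bolted on; the fingertips stand 173 mm ahead of it and the grasp point (between the pads) lies 155 mm ahead of it; z points along the fingers, y is the line along which they close (so a half turn about z gives the same grasp; the last joint's range is limited). The gripper opens to 85 mm and grips with 20 to 120 N. Pads are 22 mm wide; open, the fingers measure 114 mm over their backs; the gripper's body (76 mm by 85 mm) begins 54 mm behind the grasp point. The pads swing forward as they close: fully open they stand 13 mm farther back than shut.
Start: joints at [1.148, 0.087, 0.176, 1.66, 0, 1.571], TCP at [225.671, 501.568, 404.684] pointing down, gripper open.
Joint ranges: [-3.13, 3.13], [-0.85, 1.81], [-1.15, 1.24], [-2.2, 2.28], [-1.44, 1.52], [-3.14, 3.14]. Speed limits (rad/s): [2.22, 2.22, 2.57, 3.14, 3.14, 3.14].

## Interface

Orientations are given as a unit quaternion [x, y, z, w].
In Python, from rig import manip gives the robot as it stands. The module is installed in compiled form; this text tells all that it offers.
- The arm moves only by the tool step_arm, never from a script. Its argument "moves" is a list of rows, each a list of 3 entries, a list of its own where there are three numbers: the shift along the tool's x, y, z in mm, then the turn about the tool's z in degrees, then the finger opening in mm, from 0 to 85.4. In form: [[[x, y, z], roll, claw], ...]. A call has exactly 5 rows; each row is the pose to reach, as a shift and turn from the pose commanded when the call began, along the tool's axes at that moment; what a row does not reach only later rows make up. A row lasts 1/8 s, in which the tool goes at most 62.5 mm and 10.7 degrees, less where a joint would pass 70% of its speed; a pose out of reach is approached as far as the arm can. A call with a gripper value outside its range is refused whole. The fingers move at their own pace and stop on an object; "force" is the grip in N (left out, the last holds). Time passes only in rows, so rows that repeat a pose let the fingers close, or fill a call up. It gives the time, the measured TCP pose, the force, the opening and the grip force at its end, in the units of the state.
- manip.state(): the state, without advancing time (a new reading comes with each control period).
- manip.read_camera(name): name is "scene" or "top" or "wrist"; returns a dict with "color" (400x640x3 uint8, red, green, blue), "range_z" (400x640 float32, mm along the optical axis (not along the pixel's ray), 0 where there is no reading), "intrinsics" (3x3 intrinsics, pixels), "distortion" ([k1, k2, p1, p2, k3] as OpenCV has them; the pictures are not rectified), "rvec" (rotation vector, rad) and "tvec" (3), from world to camera coordinates, as OpenCV has them. Camera axes: x right, y down, z forward; pixel columns grow to the right and rows downward; lengths in mm; the calibration is good to about 2 mm. A picture is of the moment at which its call begins.
- manip.hand_in(): hands the job in; it is judged then, once.
The state is a dict: "time": time; "joint_positions": joint angles; "qd": joint speeds; "effort": joint torques, N m; "position": TCP position; "eef_rot": TCP orientation; "contact_force": force on the tool from outside, world axes, zero at the start; "moment": the same for the moment, N m; "opening": finger opening in mm; "grip_force": force on a finger pad.
Only numpy, scipy, OpenCV 4.12 (cv2) and the standard library are available. Lean on these libraries where they do the work, as an engineer would, in place of code of your own. Each camera call takes 0.05 s, during which the arm holds its last target. There are 200 camera calls.

## Working session

There is one attempt and no reset: what is moved stays moved. The work goes in short steps, Python scripts to look and compute and a tool call to move; the robot and the scene stay as the last step left them, time stands still between calls to the robot, and variables do not carry over. Pictures are saved under pics/ and viewed, at most 11 in all, crops included, and the job is handed in when it is done.

Besides the shell and the picture viewer there is one more tool, called after "Emit:" by a JSON object that holds its "name" and its "arguments". step_arm: Moves the arm, as the interface text tells. Its arguments: {"type":"object","properties":{"moves":{"type":"array","items":{"type":"array"}},"force":{"type":"number"}},"required":["moves"]}

```bash
mkdir -p pics
cat > h.py <<'E'
import numpy as np, cv2
from rig import manip
def cam(n):
    c=manip.read_camera(n); c={k:(np.array(v) if not isinstance(v,str) else v) for k,v in c.items()}
    return c
def save(c,f): cv2.imwrite(f,c["color"][:,:,::-1])
def world(c,px,z=None):
    """pixels Nx2 -> world; by range or by plane z"""
    px=np.array(px,float).reshape(-1,2)
    n=cv2.undistortPoints(px[:,None],c["intrinsics"],c["distortion"])[:,0]
    R=cv2.Rodrigues(c["rvec"].astype(float))[0];t=c["tvec"].reshape(3).astype(float)
    d=np.c_[n,np.ones(len(n))]
    o=-R.T@t; D=d@R
    if z is None: s=c["range_z"][px[:,1].astype(int),px[:,0].astype(int)]
    else: s=(z-o[2])/D[:,2]
    return o+D*np.array(s)[:,None]
def proj(c,P):
    return cv2.projectPoints(np.array(P,float).reshape(-1,1,3),c["rvec"].astype(float),c["tvec"].astype(float),c["intrinsics"],c["distortion"])[0][:,0]
E
python3 - <<'E'
from h import *
for n in("scene","top"):
    c=cam(n);save(c,f"pics/{n}0.png")
    print(n,-cv2.Rodrigues(c["rvec"])[0].T@c["tvec"].reshape(3))
s=manip.state();print({k:np.round(s[k],3) for k in("time","position","eef_rot","opening","contact_force")})
E
```

```text
scene [ -63.6009364  -655.42071042  545.52741913]
top [ 309.24078683 -256.38013424  858.25290046]
{'time': np.float64(0.1), 'position': array([225.666, 501.575, 404.04 ]), 'eef_rot': array([ 0.21 ,  0.978, -0.001, -0.   ]), 'opening': np.float64(85.276), 'contact_force': array([ 0.283, -0.618,  1.141])}
```

View pics/top0.png

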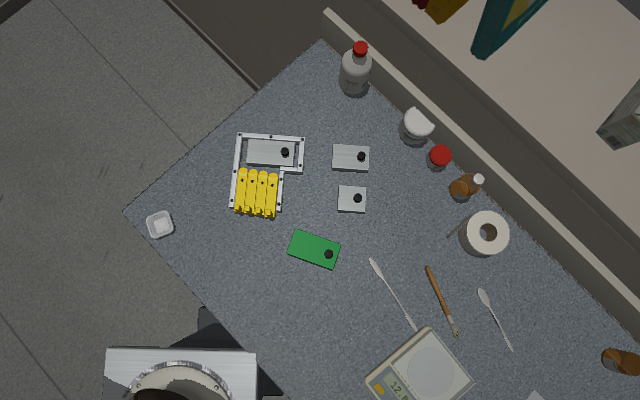

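View pics/scene0.png

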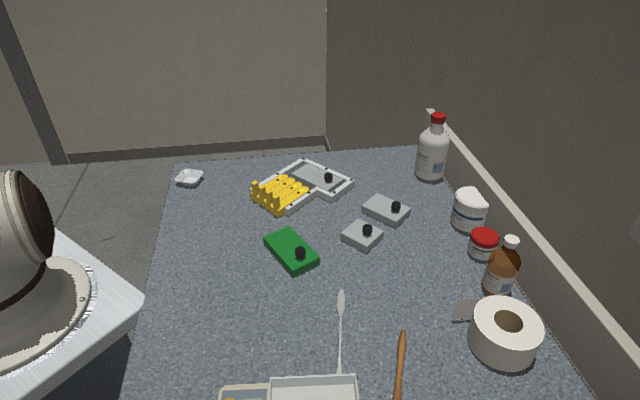

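The top view shows the frame at (268,150), with a block in the pocket whose knob is at (285,152). The yellow bars are at (240-272,192). Spare blocks have knobs at (361,157) and (357,198), and the green look-alike is at (314,249), knob (328,254). The block to push is the one inside the frame. I'll check that in a close crop and measure it.

Run:
```python
from h import *
c=cam("top")
cr=c["color"][120:230,215:325];cv2.imwrite("pics/crop1.png",cv2.resize(cr,None,fx=5.4,fy=5.4,interpolation=cv2.INTER_CUBIC)[:,:,::-1])
for p,z in (((285,152),36),((361,157),36),((357,198),36),((268,153),18)): print(p,world(c,[p],z)[0].round(1),world(c,[p])[0].round(1))
```

```text
(285, 152) [ 569.5 -208.7   36. ] [ 569.6 -208.7   35.9]
(361, 157) [ 561.8 -374.8   36. ] [ 561.7 -374.7   36.4]
(357, 198) [ 470.3 -365.3   36. ] [ 470.  -365.1   37.5]
(268, 153) [ 572.1 -169.9   18. ] [ 573.4 -169.5   14. ]
```

View pics/crop1.png

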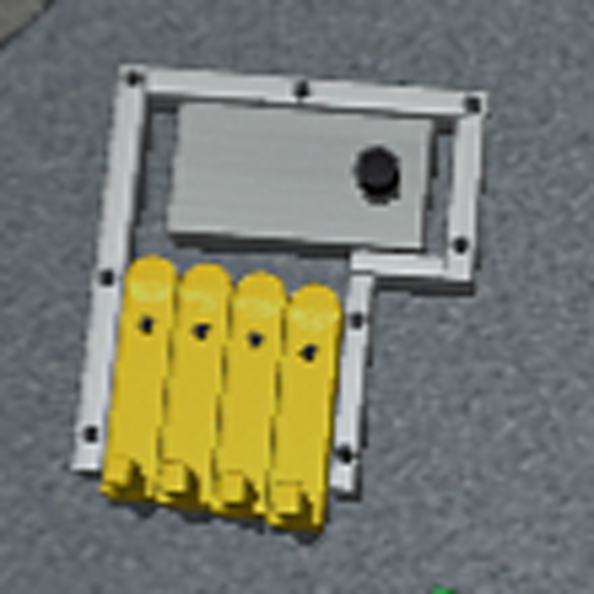

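```bash
cat > fr.py <<'E'
from h import *
def cw(c,pts,z): return world(c,np.array(pts)/5.4+[215,120]-0.4,z)
E
python3 - <<'E'
from fr import *
c=cam("top")
P=cw(c,[(147,95),(457,117),(103,468),(447,255),(352,250),(331,490)],18).round(1);print(P)
dy=P[0]-P[2]; dr=P[3]-P[1]; db=P[0]-P[1]; 
print("yaw fence",np.arctan2(*(dy[:2][::-1])),"back",np.arctan2(-db[0],db[1]),"w",np.linalg.norm(db))
print("tabs z46",cw(c,[(125,470),(180,475),(237,487),(293,497)],46).round(1))
print("block top corners",cw(c,[(182,104),(433,120),(421,248),(169,236)],18).round(1),"knob",cw(c,[(378,170)],36))
# yellow tab tops via depth
px=np.array([[x,y] for y in range(200,222) for x in range(228,285)])
W=world(c,px); col=c["color"][px[:,1],px[:,0]].astype(int)
m=(col[:,0]>120)&(col[:,2]<80)&(W[:,2]>38)
print(np.c_[px[m],W[m].round(0)])
E
```

```text
[[ 607.9 -109.9   18. ]
 [ 601.  -238.8   18. ]
 [ 450.7 -100.3   18. ]
 [ 541.6 -236.    18. ]
 [ 542.9 -197.1   18. ]
 [ 443.4 -191.8   18. ]]
yaw fence -0.060992955448933385 back -0.05347882684366821 w 129.08454593792396
tabs z46 [[ 445.3 -114.    46. ]
 [ 443.8 -135.4   46. ]
 [ 439.5 -157.6   46. ]
 [ 436.  -179.4   46. ]]
block top corners [[ 604.3 -124.6   18. ]
 [ 599.5 -228.8   18. ]
 [ 544.4 -225.3   18. ]
 [ 547.4 -122.    18. ]] knob [[ 571.59806432 -207.75989141   36.        ]]
[[ 260.  200.  309. -256.  858.]
 [ 235.  204.  451. -108.   45.]
 [ 236.  204.  451. -109.   42.]
 [ 237.  204.  451. -112.   48.]
 [ 238.  204.  451. -114.   44.]
 [ 234.  205.  449. -106.   46.]
 [ 235.  205.  449. -108.   46.]
 [ 236.  205.  449. -109.   42.]
 [ 237.  205.  449. -112.   46.]
 [ 238.  205.  449. -114.   45.]
 [ 239.  205.  450. -115.   40.]
 [ 234.  206.  447. -106.   46.]
 [ 235.  206.  447. -108.   46.]
 [ 236.  206.  447. -110.   45.]
 [ 237.  206.  446. -113.   48.]
 [ 238.  206.  447. -114.   44.]
 [ 245.  206.  447. -129.   44.]
 [ 246.  206.  447. -131.   45.]
 [ 247.  2
[... 2458 characters left out ...]
  46.]
 [ 256.  212.  435. -153.   46.]
 [ 257.  212.  435. -155.   46.]
 [ 258.  212.  435. -157.   44.]
 [ 259.  212.  435. -159.   46.]
 [ 266.  212.  435. -173.   46.]
 [ 267.  212.  435. -176.   48.]
 [ 268.  212.  435. -178.   47.]
 [ 269.  212.  436. -179.   44.]
 [ 270.  212.  435. -182.   44.]
 [ 266.  213.  433. -173.   45.]
 [ 267.  213.  433. -176.   46.]
 [ 268.  213.  433. -178.   45.]
 [ 269.  213.  433. -180.   44.]
 [ 270.  213.  433. -182.   45.]
 [ 254.  214.  309. -256.  858.]
 [ 266.  214.  431. -173.   45.]
 [ 267.  214.  431. -176.   45.]
 [ 268.  214.  431. -178.   47.]
 [ 269.  214.  431. -180.   44.]
 [ 270.  214.  431. -182.   45.]
 [ 266.  215.  430. -173.   40.]]
```

```bash
cat >> fr.py <<'E'
from scipy.spatial.transform import Rotation as Ro
YAW=-0.058; O=np.array([544.6,-170.8])
F=np.array([[np.cos(YAW),-np.sin(YAW)],[np.sin(YAW),np.cos(YAW)]])
def toF(p): return (np.array(p)[:2]-O)@F
def go(fx,fy,ztip):
    s=manip.state();p=np.array(s["position"]);R=Ro.from_quat(s["eef_rot"]).as_matrix()
    t=np.r_[O+F@[fx,fy],ztip+173]
    ax=np.arctan2(R[1,0],R[0,0]); roll=-np.degrees(YAW+np.pi/2-ax)
    print("t",round(float(s["time"]),2),"now F",toF(p).round(1),"tip z",round(p[2]-173,1),"tilt",R[:,2].round(3),"shift",(R.T@(t-p)).round(1),"roll",round(roll,2),"force F",(np.array(s["contact_force"])[:2]@F).round(1),np.round(s["contact_force"][2],1),"J",np.round(s["joint_positions"],2),"open",s["opening"])
E
python3 -c "
from fr import *
go(28.5,-5,190)"
```

```text
t 0.2 now F [-357.4  652.7] tip z 231.2 tilt [-0.    -0.001 -1.   ] shift [-595.1 -476.8   41.6] roll 69.1 force F [1.3 0.6] 0.7 J [1.15 0.09 0.18 1.66 0.   1.57] open 85.29129729211812
```

Emit:
{"name": "step_arm", "arguments": {"moves": [[[-47,-37,3],10,0],[[-94,-75,6],20,0],[[-140,-112,9],30,0],[[-187,-150,12],40,0],[[-234,-187,16],50,0]], "force": 40}}

```text
time: 0.82
position: [362.7, 233.2, 388.7]
eef_rot: [0.606, 0.796, 0.0, 0.0]
contact_force: [1.5, 0.9, -0.9]
opening: -0.1
grip_force: 0.0
```

```bash
python3 -c "
from fr import *
go(28.5,-5,190)"
```

```text
t 0.82 now F [-205.   392.8] tip z 215.7 tilt [ 0.001  0.    -1.   ] shift [-451.8   92.9   25.7] roll 18.79 force F [1.5 1. ] -0.9 J [ 0.57 -0.2  -0.13  1.64 -0.    1.87] open -0.09830198034467538
```

Emit:
{"name": "step_arm", "arguments": {"moves": [[[-59,12,5],8,0],[[-118,24,10],16,0],[[-177,36,15],18.8,0],[[-236,48,20],18.8,0],[[-295,60,25],18.8,0]]}}

```text
time: 1.45
position: [500.8, -34.6, 363.6]
eef_rot: [0.726, 0.688, 0.0, 0.0]
contact_force: [1.2, 0.6, 0.1]
opening: -0.2
grip_force: 0.0
```

```bash
python3 -c "
from fr import *
go(28.5,-5,120)"
```

```text
t 1.45 now F [-51.6 133.4] tip z 190.6 tilt [ 0.  0. -1.] shift [-138.8   79.4   70.6] roll 0.28 force F [1.2 0.6] 0.1 J [-0.07 -0.04 -0.03  1.58  0.    1.55] open -0.1518797973566323
```

Emit:
{"name": "step_arm", "arguments": {"moves": [[[-45,26,20],0.3,0],[[-92,52,40],0.3,0],[[-139,79,70],0.3,0],[[-139,79,120],0.3,0],[[-139,79,135],0.3,0]]}}

```text
time: 2.08
position: [570.8, -175.7, 225.1]
eef_rot: [0.728, 0.686, -0.001, -0.002]
contact_force: [-0.5, 0.6, -0.4]
opening: 0.0
grip_force: 0.0
```

Run:
```python
from fr import *
go(28.5,-5,26)
w=cam("wrist");s=cam("scene")
a=w["color"];b=cv2.resize(s["color"][130:240,220:380],(640,440),interpolation=cv2.INTER_CUBIC)
save(w,"pics/w1.png")
cv2.imwrite("pics/s1.png",b[:,:,::-1])
```

```text
t 2.08 now F [26.5 -3.4] tip z 52.1 tilt [-0.005  0.002 -1.   ] shift [-1.6  2.2 26. ] roll -0.05 force F [-0.5  0.6] -0.4 J [-0.3   0.21 -0.04  1.33  0.    1.33] open 0.02657974665631786
```

View pics/w1.png

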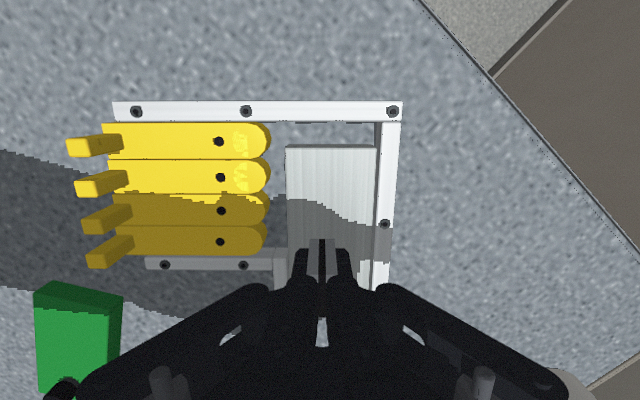

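View pics/s1.png

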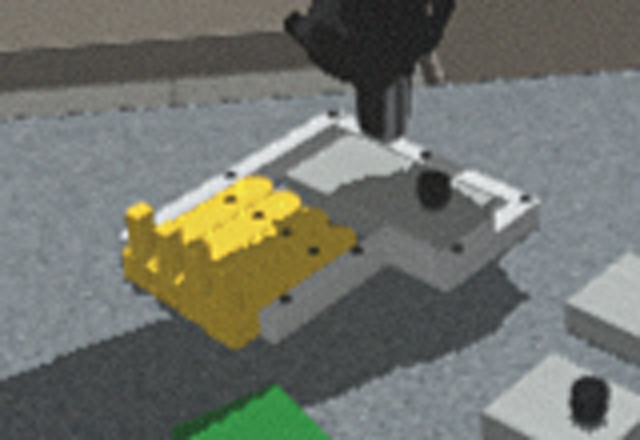

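The wrist view shows the closed fingers over the block at (320,250), left of the knob. The fence is along (260,110), the back wall at (390,170), and the tabs are at (85,147), (95,185), (100,218) and (105,255). The scene crop shows the fingers to the left of the black knob (432,188), so I'll lower them.

Emit:
{"name": "step_arm", "arguments": {"moves": [[[0,0,15],0,0],[[0,0,26],0,0],[[0,0,26],0,0],[[0,0,26],0,0],[[-3,0,26],0,0]]}}

```text
time: 2.8
position: [571.8, -178.6, 203.3]
eef_rot: [0.727, 0.686, 0.0, 0.0]
contact_force: [-0.0, -1.0, 0.1]
opening: -0.2
grip_force: 0.0
```

```bash
python3 -c "
from fr import *
go(28.5,-26,26)"
```

```text
t 2.8 now F [27.6 -6.2] tip z 30.3 tilt [ 0.001 -0.    -1.   ] shift [-19.8   0.9   4.3] roll 0.01 force F [ 0.1 -1. ] 0.1 J [-0.3   0.22 -0.07  1.29  0.    1.33] open -0.20783934561464545
```

Emit:
{"name": "step_arm", "arguments": {"moves": [[[-3,1,3],0,0],[[-6,1,4],0,0],[[-9,1,4],0,0],[[-12,1,4],0,0],[[-14,1,4],0,0]]}}

```text
time: 3.42
position: [571.8, -192.7, 198.5]
eef_rot: [0.727, 0.686, -0.0, -0.0]
contact_force: [0.7, 1.2, -1.5]
opening: -0.2
grip_force: 1.1
```

```bash
python3 -c "
from fr import *
go(28.5,-26,26)"
```

```text
t 3.42 now F [ 28.4 -20.2] tip z 25.5 tilt [-0.  0. -1.] shift [-5.8  0.1 -0.5] roll -0.0 force F [0.6 1.2] -1.5 J [-0.33  0.23 -0.06  1.28  0.    1.3 ] open -0.1500907559488264
```

Emit:
{"name": "step_arm", "arguments": {"moves": [[[-1,0,0],0,0],[[-2,0,0],0,0],[[-3,0,0],0,0],[[-4,0,0],0,0],[[-4,0,0],0,0]]}}

```text
time: 4.05
position: [571.6, -196.6, 198.7]
eef_rot: [0.727, 0.686, 0.0, -0.0]
contact_force: [0.9, 2.2, -1.7]
opening: 0.2
grip_force: 1.1
```

```bash
python3 -c "
from fr import *
go(28.5,-26,26)"
```

```text
t 4.05 now F [ 28.5 -24.2] tip z 25.7 tilt [ 0.  0. -1.] shift [-1.8  0.  -0.3] roll -0.0 force F [0.8 2.2] -1.7 J [-0.33  0.23 -0.06  1.28  0.    1.3 ] open 0.16622491070217127
```

Emit:
{"name": "step_arm", "arguments": {"moves": [[[-0.5,0,0],0,0],[[-1,0,0],0,0],[[-1.5,0,0],0,0],[[-2,0,0],0,0],[[-2,0,0],0,0]]}}

```text
time: 4.68
position: [571.6, -197.4, 198.7]
eef_rot: [0.727, 0.687, 0.001, -0.001]
contact_force: [1.3, 10.3, 0.4]
opening: -0.1
grip_force: 5.7
```

Emit:
{"name": "step_arm", "arguments": {"moves": [[[-0.5,0,0],0,0],[[-1,0,0],0,0],[[-1.5,0,0],0,0],[[-1.5,0,0],0,0],[[-1.5,0,0],0,0]]}}

```text
time: 5.3
position: [571.6, -198.0, 198.7]
eef_rot: [0.727, 0.687, 0.002, -0.002]
contact_force: [0.4, 18.2, 3.0]
opening: 0.5
grip_force: 8.9
```

Run:
```python
from fr import *
go(28.5,-26,26)
w=cam("wrist");save(w,"pics/w2.png")
```

```text
t 5.3 now F [ 28.5 -25.6] tip z 25.7 tilt [ 0.     0.005 -1.   ] shift [-0.4  0.  -0.3] roll 0.13 force F [-0.7 18.2] 3.0 J [-0.33  0.24 -0.06  1.28  0.01  1.29] open 0.4683397199739702
```

View pics/w2.png

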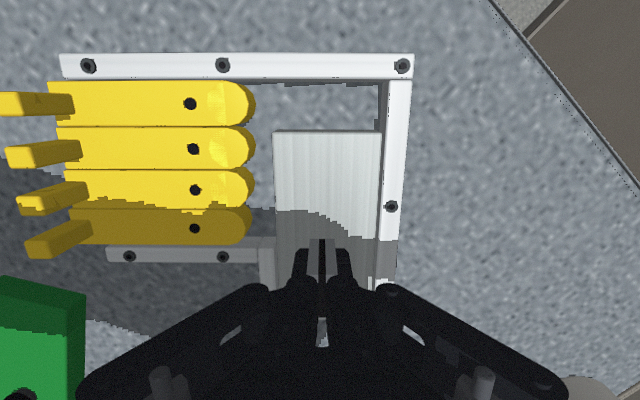

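The wrist view shows the block's left end at row 130 and the fence face at row 80. That gap is about 25 mm, against about 22 mm (44 px) for a bar. The push force built up with no further motion, so the block is on the right wall and exactly one bar fits. I'll retreat and go behind tab 1.

Emit:
{"name": "step_arm", "arguments": {"moves": [[[6,0,0],0,0],[[8,0,-20],0,0],[[8,0,-60],0,0],[[30,-40,-70],0,0],[[50,-90,-70],0,0]]}}

```text
time: 5.98
position: [484.2, -145.0, 271.5]
eef_rot: [0.728, 0.686, 0.001, 0.002]
contact_force: [-0.6, 0.5, -0.3]
opening: -0.2
grip_force: 0.0
```

```bash
python3 -c "
from fr import *
go(-136,55,28)
c=cam('top');cr=c['color'][120:230,215:325];cv2.imwrite('pics/crop2.png',cv2.resize(cr,None,fx=5.4,fy=5.4,interpolation=cv2.INTER_CUBIC)[:,:,::-1])
"
```

```text
t 5.97 now F [-61.8  22.3] tip z 98.5 tilt [ 0.004 -0.002 -1.   ] shift [ 32.8 -74.5  70.1] roll -0.03 force F [-0.7  0.5] -0.3 J [-0.29 -0.03 -0.2   1.4  -0.    1.34] open -0.2058414780231298
```

Emit:
{"name": "step_arm", "arguments": {"moves": [[[15,-40,0],0,0],[[31,-74,0],0,0],[[31,-74,20],0,0],[[31,-74,60],0,0],[[31,-74,67],0,0]]}}

```text
time: 6.65
position: [411.8, -109.7, 201.2]
eef_rot: [0.727, 0.686, -0.001, -0.001]
contact_force: [-0.3, -0.1, 0.5]
opening: 0.0
grip_force: 0.0
```

Run:
```python
from fr import *
w=cam("wrist")
go(-136,55,28)
a=cv2.resize(w["color"][60:400,0:],(640,340))
s=cam("scene");b=cv2.resize(s["color"][130:220,220:380],(320,180)); 
b=cv2.resize(s["color"][150:220,220:360],(480,240),interpolation=cv2.INTER_CUBIC)
im=np.zeros((580,640,3),np.uint8);im[:340]=a;im[340:,:480]=b
cv2.imwrite("pics/m3.png",im[:,:,::-1])
```

```text
t 6.7 now F [-135.9   53.2] tip z 28.4 tilt [-0.001 -0.    -1.   ] shift [ 1.8 -0.1  0.4] roll -0.02 force F [-0.  -0.9] -0.7 J [-0.26 -0.19 -0.49  1.28 -0.    1.37] open -0.35078575556599656
```

View pics/m3.png

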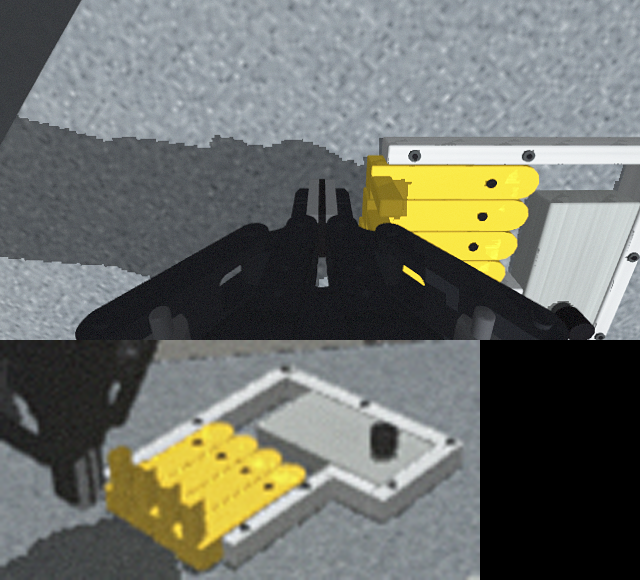

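The composite shows the fingertips at (320,205), just left of tab 1 at (385,195) in the wrist part. In the scene part they are behind the leftmost tab (120,465). I'll push forward.

Emit:
{"name": "step_arm", "arguments": {"moves": [[[1,6,0],0,0],[[1,12,0],0,0],[[1,18,0],0,0],[[1,24,0],0,0],[[1,30,0],0,0]]}}

```text
time: 7.38
position: [442.8, -110.4, 201.7]
eef_rot: [0.727, 0.686, -0.0, -0.0]
contact_force: [-1.5, 0.4, 1.4]
opening: -0.2
grip_force: 0.6
```

Run:
```python
from fr import *
c=cam("top")
go(-50,55,28)
w=cam("wrist")
im=np.zeros((590,640,3),np.uint8);im[:340]=w["color"][60:]
im[340:590,:300]=cv2.resize(c["color"][120:220,215:335],(300,250),interpolation=cv2.INTER_CUBIC)
im[340:590,320:]=cv2.resize(cv2.imread("pics/crop2.png")[:460,:590,::-1],(320,250))
cv2.imwrite("pics/m4.png",im[:,:,::-1])
```

```text
t 7.42 now F [-104.6   54.3] tip z 28.7 tilt [ 0. -0. -1.] shift [ 0.7 54.6  0.7] roll 0.0 force F [-0.5  0.7] -0.2 J [-0.24 -0.12 -0.42  1.27  0.    1.38] open -0.2785830718491251
```

View pics/m4.png

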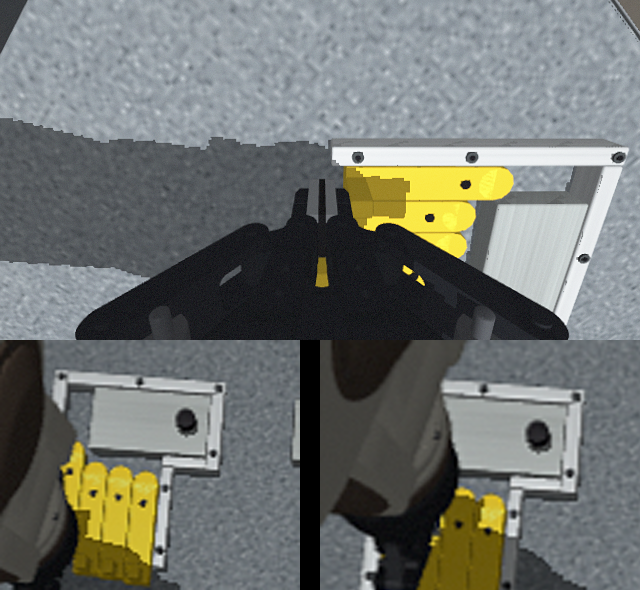

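The wrist part shows bar 1's nose at (512,183), well ahead of bar 2's at (475,215), so it is moving alone. The lower-left top view agrees, and the block there sits on the right wall. Continuing the push.

Emit:
{"name": "step_arm", "arguments": {"moves": [[[0,8,0],0,0],[[0,16,0],0,0],[[0,24,0],0,0],[[0,32,0],0,0],[[0,40,0],0,0]]}}

```text
time: 8.1
position: [482.9, -112.8, 201.7]
eef_rot: [0.727, 0.686, -0.0, -0.0]
contact_force: [0.1, 0.0, -0.0]
opening: -0.1
grip_force: 0.3
```

Emit:
{"name": "step_arm", "arguments": {"moves": [[[0,2,0],0,0],[[0,4,0],0,0],[[0,6,0],0,0],[[0,8,0],0,0],[[0,8,0],0,0]]}}

```text
time: 8.72
position: [490.4, -113.2, 201.7]
eef_rot: [0.727, 0.686, 0.0, 0.0]
contact_force: [1.2, 0.3, 0.2]
opening: -0.1
grip_force: 0.0
```

Run:
```python
from fr import *
go(-50,55,28)
w=cam("wrist");save(w,"pics/w5.png")
```

```text
t 8.72 now F [-57.4  54.3] tip z 28.7 tilt [ 0. -0. -1.] shift [0.7 7.4 0.7] roll -0.0 force F [1.2 0.3] 0.2 J [-0.23 -0.01 -0.31  1.26  0.    1.4 ] open -0.12079224989463562
```

View pics/w5.png

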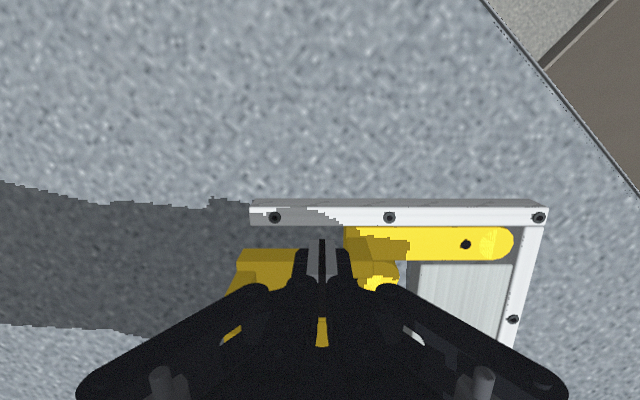

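The wrist view shows bar 1's nose at (513,243) and the back wall's inner face at about column 525, roughly 8 mm left. It is going in cleanly.

Emit:
{"name": "step_arm", "arguments": {"moves": [[[0,1,0],0,0],[[0,2,0],0,0],[[0,4,0],0,0],[[0,6,0],0,0],[[0,6,0],0,0]]}}

```text
time: 9.4
position: [495.7, -113.5, 201.6]
eef_rot: [0.727, 0.686, -0.001, -0.001]
contact_force: [-7.7, 0.7, 5.5]
opening: -0.3
grip_force: 3.9
```

Emit:
{"name": "step_arm", "arguments": {"moves": [[[0,1,0],0,0],[[0,2,0],0,0],[[0,3,0],0,0],[[0,3,0],0,0],[[0,3,0],0,0]]}}

```text
time: 10.02
position: [496.9, -113.6, 201.5]
eef_rot: [0.727, 0.686, -0.003, -0.003]
contact_force: [-22.1, 1.5, 13.7]
opening: 0.1
grip_force: 11.4
```

Force has built up and the tab's computed position matches frame x of about -34, so bar 1 is on the back wall. I'll back off, rise and check.

Emit:
{"name": "step_arm", "arguments": {"moves": [[[0,-6,0],0,0],[[0,-10,-5],0,0],[[0,-10,-40],0,0],[[0,-30,-90],0,0],[[30,-60,-130],0,0]]}}

```text
time: 10.65
position: [440.9, -80.8, 333.8]
eef_rot: [0.728, 0.686, 0.001, 0.001]
contact_force: [0.1, 0.6, 0.1]
opening: 0.1
grip_force: 0.0
```

Emit:
{"name": "step_arm", "arguments": {"moves": [[[40,-40,0],0,0],[[80,-80,0],0,0],[[120,-100,0],0,0],[[170,-100,0],0,0],[[220,-100,0],0,0]]}}

```text
time: 11.28
position: [353.7, 146.7, 332.6]
eef_rot: [0.727, 0.686, 0.001, 0.0]
contact_force: [-0.2, -0.4, -0.0]
opening: -0.3
grip_force: 0.0
```

Emit:
{"name": "step_arm", "arguments": {"moves": [[[50,0,0],0,0],[[100,0,0],0,0],[[100,0,0],0,0],[[100,0,0],0,0],[[100,0,0],0,0]]}}

```text
time: 11.9
position: [359.9, 244.2, 332.0]
eef_rot: [0.728, 0.686, 0.0, 0.0]
contact_force: [-0.3, 0.2, 0.3]
opening: 0.0
grip_force: 0.0
```

Run:
```python
from fr import *
c=cam("top")
go(-50,55,28)
cv2.imwrite("pics/crop6.png",cv2.resize(c["color"][120:230,215:325],None,fx=5.4,fy=5.4,interpolation=cv2.INTER_CUBIC)[:,:,::-1])
px=np.array([[x,y] for y in range(170,222) for x in range(228,285)])
W=world(c,px); col=c["color"][px[:,1],px[:,0]].astype(int)
m=(col[:,0]>110)&(col[:,2]<90)&(W[:,2]>41)&(W[:,2]<55); f=(W[m][:,:2]-O)@F
for k,y0 in enumerate((54,31.5,9,-13.4)):
    q=f[abs(f[:,1]-y0)<9]; print(k+1,len(q),q.mean(0).round(1))
```

```text
t 11.95 now F [-208.4  403.5] tip z 159.0 tilt [ 0.001  0.    -1.   ] shift [-348.3  158.8  131. ] roll -0.08 force F [-0.3  0.1] -0.3 J [ 0.6  -0.2  -0.24  1.53 -0.    2.23] open -0.20259943985928888
1 27 [-32.8  54.5]
2 24 [-103.4   31.7]
3 28 [-105.5   10. ]
4 25 [-108.8  -13. ]
```

View pics/crop6.png

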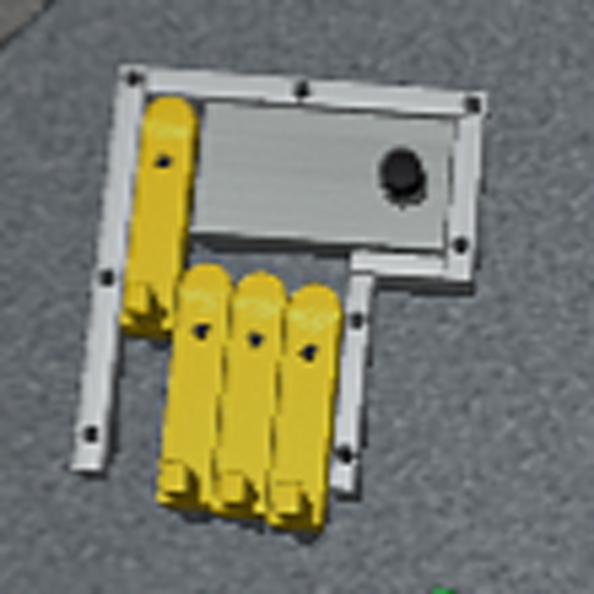

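Run:
```python
from fr import *
c=cam("top")
g=c["color"][:,:,1]
for y in (145,150,158): print(y,g[y,288:308])
im=cv2.resize(c["color"][132:174,280:310],None,fx=14,fy=14,interpolation=cv2.INTER_NEAREST)
print("wall face px",proj(c,[np.r_[O+F@[x,-65],18] for x in (50,28,8)]).round(1).tolist())
print("block L edge F",toF(cw(c,[(204,104)],18)[0]),toF(cw(c,[(191,232)],18)[0]),"knob",toF(cw(c,[(402,170)],36)[0]))
cv2.imwrite("pics/z7.png",im[:,:,::-1])
```

```text
145 [160 162 162 161 162 161 161 161 162 163 161 129 177 183 179 191 104  96
 116 123]
150 [ 36  32  34  29  23 153 165 162 160 163  97 179 191 183 182 187  87  96
 114 109]
158 [168  91 152 169 167 164 163 162 161 161 176 189 185 185 194 100 104 119
 118 109]
wall face px [[299.1, 145.6], [298.3, 155.0], [297.5, 163.7]]
block L edge F [57.62969    40.49274274] [ 2.36656702 40.05400068] knob [ 29.85783651 -44.98407822]
```

View pics/z7.png

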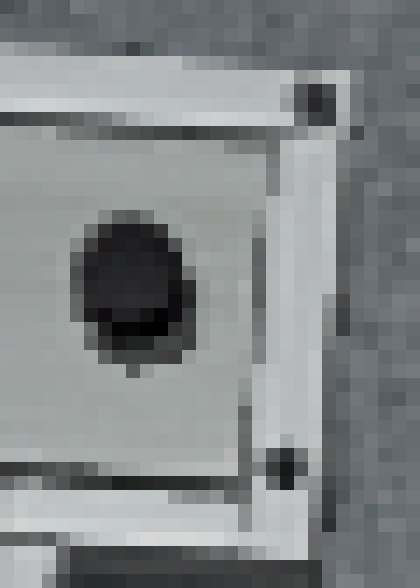

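The zoom shows only a hairline at columns 245-265 between the block and the wall. The knob is at frame y = -45.0 and the block's left edge at +40, both as expected for a seated block. Bar 1 is on the back wall, and bars 2 to 4 are outside. The 3 mm left cannot take another bar, so I'm handing in.

```bash
python3 -c "
from rig import manip
print(manip.hand_in())"
```

```text
the job is handed in; nothing more can be done
None
```

The job is handed in: block_wide is against the right wall, and spacer_1 is in along the left fence up to the back wall. That leaves about 3 mm, too little for another 22 mm bar, so I didn't try spacer_2 and left spacers 2–4 outside; the spare blocks were not touched.

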